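# Turn the hardware carousel so the yellow bin faces front

## Task

On the garage bench, turn the round hardware carousel until its yellow bin faces straight at the red arrow on the front of its base, and leave it at rest there. Push it round gently with the fingertips against the black tabs on its rim; do not grip or lift anything. Keep the spray can standing in the middle of the carousel, and leave the other things on the bench where they are.

Things in the scene. Friction and masses are not known exactly. Their poses are not given: they have to be found in the camera images.
- carousel: aluminium turntable 260 mm across, turns endlessly either way about its z axis (up; origin on the axis at table height). Disc top 36 mm above the table. Six fixed open bins at 60 degree steps, 46 to 96 mm from the axis, tops at 76 mm; its -x axis passes through the middle of the yellow one. About 2.5 N at the rim turns it slowly; it stops almost at once when the push ends and stays there
- yellow_tab (a point): six black upright tabs on the carousel's rim, fixed to it; this point is the middle of the one 30 degrees anticlockwise (from above) of the yellow bin. Each is a radial plate 6 mm thick, 103 to 145 mm from the axis, 36 to 86 mm above the table, midway between two bins: at 30, 90, 150, ... degrees round the axis from the yellow bin. Pushing the flat side of a tab turns the carousel
- yellow_mark (a point): middle of the yellow patch on the rim in front of the yellow bin (the only yellow bin; the other five are grey), 115 mm from the axis, 37 mm above the table; turns with the carousel
- base: fixed dark base under the carousel, 20 mm high, origin on the carousel's axis at table height; a white tongue 56 mm wide and 12 mm high reaches out from it along its own -x axis, to 200 mm from the axis. That side is the front
- arrow (a point): the red arrow painted on the white tongue, pointing in to the axis; 165 mm from the axis, 15 mm above the table, outside the sweep of the tabs
- middle_can: loose blue spray can with white cap, 52 mm across and 150 mm tall, standing upright in the cup at the middle of the carousel (its foot 38 mm above the table, top 188 mm; cup 32 mm deep); it rides round with the carousel. Origin at the middle of its foot
- green_can: loose green spray can with black cap, 52 mm across, 150 mm tall, a bystander on the bench; origin at the middle of its underside
- white_can: loose white spray can with blue cap, 52 mm across, 150 mm tall, a bystander on the bench; origin at the middle of its underside
- jar: loose jar with dark lid, 72 mm across, 85 mm tall, a bystander on the bench; origin at the middle of its underside
- filter: loose orange oil filter, 76 mm across, 88 mm tall, a bystander on the bench; origin at the middle of its underside
- wrench: loose steel wrench lying flat, 200 mm long, a bystander on the bench; origin at its middle, on the bench
- screwdriver: loose screwdriver with green handle lying flat, 200 mm long, a bystander on the bench; origin at its middle, on the bench
- socket: loose steel socket (a short tube), 34 mm across, 40 mm tall, a bystander on the bench; origin at the middle of its underside

How it is judged:
On the way, in this order (a step that is already met when the one before it is completed fails the run):
1. the fingers push the carousel by a rim tab and it turns ((contact force between the fingers and carousel_c0 above 0.3 N or contact force between the fingers and carousel_c1 above 0.3 N or contact force between the fingers and carousel_c2 above 0.3 N or contact force between the fingers and carousel_c3 above 0.3 N or contact force between the fingers and carousel_c4 above 0.3 N or contact force between the fingers and carousel_c5 above 0.3 N) and distance of yellow_mark from where it was at the start of the episode above 0.01 m), for 0.02 s.
2. the yellow bin comes to rest facing the arrow (y of yellow_mark in the frame of base between -0.012 and 0.012 m and x of yellow_mark in the frame of base below 0 m and angular speed of carousel below 0.1 rad/s), for 0.1 s.
At the end, for the whole second after the job is handed in: The yellow mark on the rim is within 12 mm sideways (about 6 degrees) of the line from the axis to the red arrow, on the arrow's side; the carousel is at rest; the blue spray can stands upright in its cup; every bystander is within 30 mm of where it began (all of step 2 and angle between middle_can's own z axis and vertical below 0.2 rad and horizontal distance between middle_can and base below 0.015 m and height (world z) of middle_can below 0.045 m and distance of each of green_can, white_can, jar, filter, wrench, screwdriver, socket from where it was at the start of the episode below 0.03 m); the robot touches nothing.
It fails at once if the spray can in the middle is tipped (over 0.35 rad) or lifted by more than 15 mm (angle between middle_can's own z axis and vertical above 0.35 rad or height (world z) of middle_can above 0.053 m).
It fails at once if the spray can in the middle is gripped or shoved (over 15 N) (contact force between the fingers and middle_can above 15 N).
It fails at once if the carousel is gripped or shoved hard (over 30 N) (contact force between the fingers and carousel above 30 N).
It fails at once if a bystander is moved by more than 30 mm, or lifted (distance of any of green_can, white_can, jar, filter, wrench, screwdriver, socket from where it was at the start of the episode above 0.03 m).
It also fails if it takes over 56 s, if anything falls off the work surface, if the arm or the gripper's body presses on something with over 40 N, if the wrist force passes 120 N, or if a joint passes its speed limit or range.

## Robot

A 6-joint arm with a two-finger parallel gripper is mounted at the origin on the work surface. World frame = base frame: x ahead of the robot, y to its left, z up, the work surface at z = 0. Lengths are in m, angles in rad, forces in N, time in s.
With the tool pointing down it reaches from about 0.35 to 0.975 m from the base axis. Payload 4.9 kg.
Tool frame: the origin (TCP) lies midway between the tips of the shut fingers; the grasp point (between the pads) lies 19 mm behind it; z points along the fingers, x is the direction in which the jaws open and shut, and the axes are right-handed (so a half turn about z gives the same grasp; the last joint's range is limited). The gripper opens to 85 mm and grips with 20 to 120 N. Pads are 22 mm wide; open, the fingers measure 114 mm over their backs; the gripper's body (76 mm by 85 mm) begins 54 mm behind the grasp point. The pads swing forward as they close: fully open they stand 13 mm farther back than shut.
Start: joints at [1.196, 0.053, 1.613, -0, 1.476, -0.119], TCP at [0.158, 0.605, 0.231] pointing down, gripper open.
Joint ranges: [-3.01, 3.01], [-1.01, 2.22], [0.06, 2.58], [-1.02, 4.17], [0.09, 2.62], [-3.14, 3.14]. Speed limits (rad/s): [2.57, 2.57, 3.14, 3.14, 3.14, 3.14].

## Interface

Orientations are given as [roll, pitch, yaw] about the fixed x, y, z axes, in that order (R = Rz(yaw) Ry(pitch) Rx(roll)).
In Python, from plant import manip gives the robot as it stands. The module is installed in compiled form; this text tells all that it offers.
- The arm moves only by the tool step_arm, never from a script. Its argument "increments" is a list that holds one entry, the list of rows, each a list of 7 numbers: the shift along the world's x, y, z in cm, then the turn, a rotation vector about the world's x, y, z in rad, then the closure, from 0 (fully open) to 1 (shut). A call has exactly 5 rows; each row shifts and turns the pose as measured when the row begins; what a row does not reach is not made up. A row lasts 1/10 s, in which the tool goes at most 50 mm and 8.59 degrees, less where a joint would pass 70% of its speed; a pose out of reach is approached as far as the arm can. A call is refused whole if a number of a shift passes 5 or a number of a turn 0.15, either way. A call with a gripper value outside its range is refused whole. The fingers move at their own pace and stop on an object; "newtons" is the grip in N (left out, the last holds). Time passes only in rows, so rows that do not move let the fingers close, or fill a call up. It gives the time, the measured TCP pose, the force and the opening at its end, in the units of the state.
- manip.state(): the state, without advancing time (a new reading comes with each control period).
- manip.grab_frame(name): name is "scene" or "top" or "wrist"; returns a dict with "color" (400x640x3 uint8, red, green, blue), "K" (3x3 intrinsics, pixels), "cam_to_world" (4x4, takes a point from camera to world coordinates). Camera axes: x right, y up, looking along -z (the intrinsics and any distortion apply to the point x, -y, -z); pixel columns grow to the right and rows downward; lengths in m; the calibration is good to about 2 mm. A picture is of the moment at which its call begins. There is no depth.
- manip.sign_off(): hands the job in, once; it reports no verdict.
The state is a dict: "time_s": time; "joints": joint angles; "dq": joint speeds; "joint_torque": joint torques, N m; "tcp_pos": TCP position; "orientation": TCP orientation; "wrist_force": force on the tool from outside, world axes, zero at the start; "wrist_torque": the same for the moment, N m; "opening": finger opening in m.
Only numpy, scipy, OpenCV 4.12 (cv2) and the standard library are available. Lean on these libraries where they do the work, as an engineer would, in place of code of your own. Each camera call takes 0.05 s, during which the arm holds its last target.

## Working session

There is one attempt and no reset: what is moved stays moved. The work goes in short steps, Python scripts to look and compute and a tool call to move; the robot and the scene stay as the last step left them, time stands still between calls to the robot, and variables do not carry over. Pictures are saved under pics/ and viewed, and the job is handed in when it is done.

Besides the shell and the picture viewer there is one more tool, called after "Emit:" as name([rows], argument=value, ...), one row to a line, values as JSON. step_arm: Moves the arm, as the interface text tells. Its arguments: {"type":"object","properties":{"increments":{"type":"array"},"newtons":{"type":"number"}},"required":["increments"]}

```bash
mkdir -p pics
cat > h.py <<'E'
import numpy as np, cv2
from plant import manip
def snap(n,f):
    d=manip.grab_frame(n); cv2.imwrite(f'pics/{f}.png',d['color'][:,:,::-1]); np.savez(f'pics/{f}.npz',K=d['K'],T=d['cam_to_world']); return d
def pix2w(f,u,v,z):
    d=np.load(f'pics/{f}.npz');K=d['K'];T=d['T']
    r=np.linalg.inv(K)@[u,v,1]; r=T[:3,:3]@[r[0],-r[1],-r[2]]; o=T[:3,3]
    return o+r*(z-o[2])/r[2]
def w2pix(f,p):
    d=np.load(f'pics/{f}.npz');K=d['K'];T=d['T']
    c=T[:3,:3].T@(np.array(p)-T[:3,3]); q=K@[c[0],-c[1],-c[2]]; return q[:2]/q[2]
E
python3 - <<'E'
from h import *
s=manip.state(); print(s)
for n in('top','scene'):
    d=snap(n,n+'0'); print(d.keys(),d['K'],d['cam_to_world'])
E
```

```text
{'time_s': 0.0, 'joints': array([ 1.19597539e+00,  5.33654300e-02,  1.61430303e+00,  3.00402656e-05,
        1.47601131e+00, -1.19014310e-01]), 'dq': array([ 0.00012105, -0.00159461, -0.0002613 , -0.00020895, -0.00035579,
        0.00347498]), 'joint_torque': array([-1.01253336e-03, -3.93684840e+01, -3.70175064e+01, -1.62149977e-04,
        6.94793242e-03,  7.90048603e-06]), 'tcp_pos': array([0.1579093 , 0.60407253, 0.23005232]), 'orientation': array([-3.14131516e+00,  2.06879462e-03,  1.31498712e+00]), 'wrist_force': array([-0.56336538, -0.36405183, -0.05168931]), 'wrist_torque': array([-0.01669962, -0.0110109 , -0.00440864]), 'opening': 0.08551423210661364}
dict_keys(['color', 'K', 'cam_to_world']) [[512.49955546   0.         313.21970401]
 [  0.         512.49955546 203.81533425]
 [  0.           0.           1.        ]] [[ 2.76099309e-02  9.93788822e-01 -1.07802921e-01  3.96108443e-01]
 [-9.99617858e-01  2.75948423e-02 -1.63199814e-03  1.45612783e-02]
 [ 1.35294311e-03  1.07806785e-01  9.94170944e-01  1.39287521e+00]
 [ 0.00000000e+00  0.00000000e+00  0.00000000e+00  1.00000000e+00]]
dict_keys(['color', 'K', 'cam_to_world']) [[479.74982604   0.         313.09909299]
 [  0.         479.74982604 198.60899647]
 [  0.           0.           1.        ]] [[-0.64771693 -0.52087647  0.55601303  1.20135777]
 [ 0.76177987 -0.43087193  0.48377763  0.61826682]
 [-0.01241798  0.7369105   0.67587626  0.91386507]
 [ 0.          0.          0.          1.        ]]
```

View pics/top0.png

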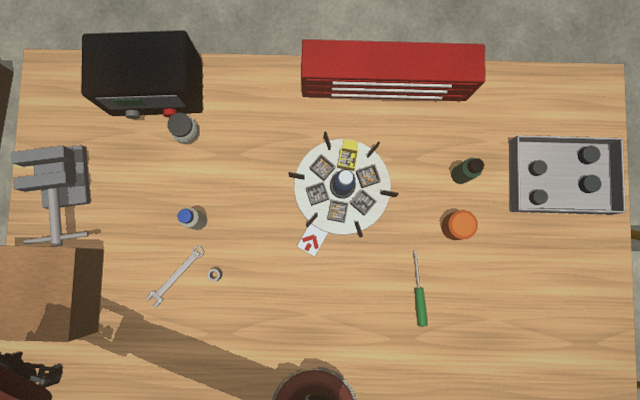

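View pics/scene0.png

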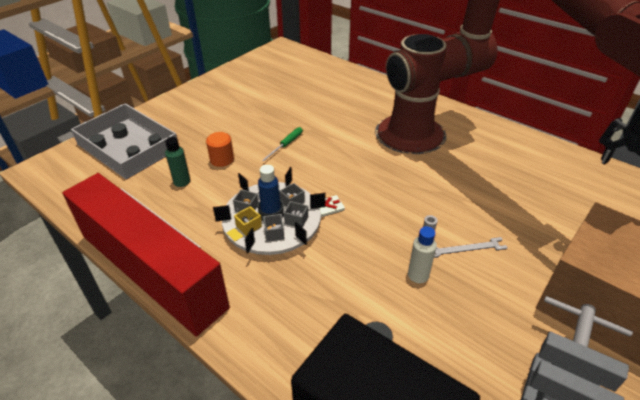

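Run:
```python
import cv2
a=cv2.imread('pics/top0.png')[70:270,230:450]
cv2.imwrite('pics/crop0.png',cv2.resize(a,None,fx=3,fy=3,interpolation=cv2.INTER_CUBIC)[:600,:800])
```

```text
(no output)
```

View pics/crop0.png

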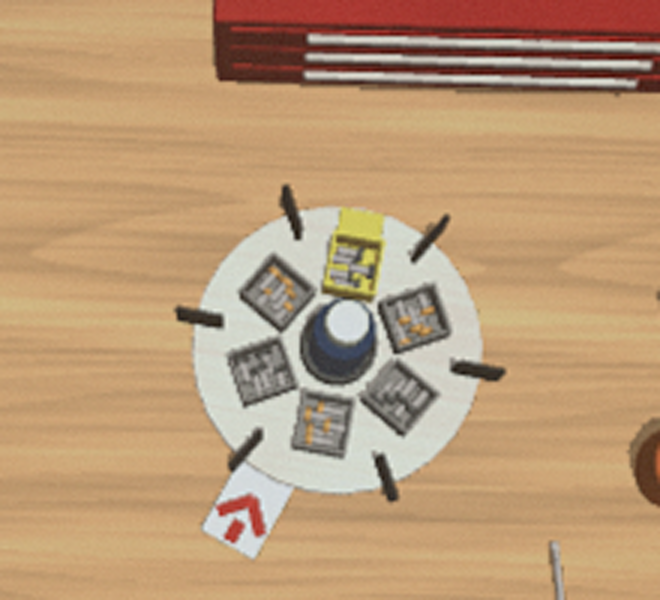

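The crop shows the disc spanning columns 193–482 and rows 206–494, the yellow patch at about (361,222) and the arrow at about (241,518). Next I'll convert these to world positions.

```bash
cat >> h.py <<'E'
def cp(f,u,v,z,u0=230,v0=70,s=3): return pix2w(f,(u+.5)/s-.5+u0,(v+.5)/s-.5+v0,z)
E
python3 - <<'E'
from h import *
f='top0'
E=np.array([cp(f,*p,.036)[:2] for p in[(193,350),(482,350),(337,494),(320,207.5)]])
print(E)
from scipy.optimize import least_squares
r=least_squares(lambda q:np.hypot(*(E-q).T)-.13,E.mean(0));c=r.x;print('c',c,r.fun)
# yellow patch via colour
im=cv2.imread('pics/top0.png');hsv=cv2.cvtColor(im,cv2.COLOR_BGR2HSV)
for n,p,z in[('mark',(361,222),.037),('arrow',(241,518),.015),('tongueL',(203,530),.012),('tongueR',(258,558),.012),
 ('t1',(286,190),.086),('t2',(448,218),.086),('t3',(505,373),.086),('t4',(393,498),.086),('t5',(232,465),.086),('t6',(176,315),.086)]:
    w=cp(f,*p,z)[:2]-c; print(n,(w+c).round(4),np.hypot(*w).round(4),np.degrees(np.arctan2(w[1],w[0])).round(1))
for n,p,z in[('green',(476,165),.15),('filter',(461,225),.05),('driver tip',(416,251),0.005),('redbox',(330,98),.05),('redboxedge',(302,80),.1),('wrenchend',(199,250),0),('socket',(215,274),.02),('white',(186,216),.15)]:
    print(n,pix2w(f,*p,z).round(3))
E
```

```text
[[ 0.58879786  0.06943776]
 [ 0.59595827 -0.18799918]
 [ 0.46415586 -0.06158329]
 [ 0.72141124 -0.04072965]]
c [ 0.59345598 -0.05929508] [-0.00118292 -0.00127157 -0.00067964 -0.00070489]
mark [ 0.7089 -0.0778] 0.1169 -9.1
arrow [0.4414 0.0226] 0.1727 151.7
tongueL [0.4298 0.0563] 0.2003 144.8
tongueR [0.4063 0.0064] 0.1984 160.7
t1 [ 0.7241 -0.0088] 0.14 21.1
t2 [ 0.7032 -0.1498] 0.1423 -39.5
t3 [ 0.5692 -0.2005] 0.1432 -99.7
t4 [ 0.4596 -0.1064] 0.1419 -160.6
t5 [0.4838 0.0311] 0.1421 140.5
t6 [0.6117 0.083 ] 0.1435 82.7
green [ 0.638 -0.381  0.15 ]
filter [ 0.497 -0.373  0.05 ]
driver tip [ 0.426 -0.264  0.005]
redbox [ 0.83  -0.021  0.05 ]
redboxedge [0.86  0.055 0.1  ]
wrenchend [0.413 0.322 0.   ]
socket [0.35  0.272 0.02 ]
white [0.492 0.325 0.15 ]
```

The tabs and yellow mark agree on a mark bearing of about -9.3°. The tongue and arrow sit at about 152.3°, so the carousel must turn roughly +162° anticlockwise. I plan one stroke along the near side, pushing the tab now at 81° round to 243° with the fingers shut.

Emit:
step_arm([
  [[3.3,-3.7,0,0,0,0,1],[3.3,-3.7,0,0,0,0,1],[3.3,-3.7,0,0,0,0,1],[3.3,-3.7,0,0,0,0,1],[3.3,-3.7,0,0,0,0,1]],
], newtons=20)

```text
time_s: 0.6
tcp_pos: [0.3207, 0.4167, 0.2265]
orientation: [-3.139, 0.006, 1.327]
wrist_force: [0.9, 0.9, 0.2]
opening: 0.012
```

Emit:
step_arm([
  [[3.3,-3.7,0,0,0,0,1],[3.3,-3.7,0,0,0,0,1],[3.3,-3.7,0,0,0,0,1],[3.3,-3.7,0,0,0,0,1],[3.3,-3.7,0,0,0,0,1]],
])

```text
time_s: 1.1
tcp_pos: [0.4847, 0.2278, 0.2245]
orientation: [-3.138, 0.006, 1.327]
wrist_force: [0.0, 0.2, -0.2]
opening: -0.0001
```

Emit:
step_arm([
  [[3.5,-3.5,0,0,0,0,1],[3.5,-3.5,0,0,0,0,1],[3.5,-3.5,0,0,0,0,1],[3.5,-3.5,0,0,0,0,1],[3.3,-3.6,0,0,0,0,1]],
])

```text
time_s: 1.6
tcp_pos: [0.6575, 0.0473, 0.2219]
orientation: [-3.134, 0.006, 1.326]
wrist_force: [0.8, -0.1, -0.1]
opening: -0.0001
```

Emit:
step_arm([
  [[0,0,0,0,0,0,1],[0,0,-2,0,0,0,1],[0,0,-2,0,0,0,1],[0,0,-2,0,0,0,1],[0,0,-2,0,0,0,1]],
])

```text
time_s: 2.1
tcp_pos: [0.6614, 0.0414, 0.14]
orientation: [-3.137, 0.006, 1.317]
wrist_force: [-0.5, 0.3, -0.0]
opening: 0.0001
```

Run:
```python
from h import *
snap('top','top1');snap('scene','scene1')
a=cv2.imread('pics/top1.png')[70:270,230:450]
b=cv2.imread('pics/scene1.png')[100:300,150:400]
cv2.imwrite('pics/crop1.png',np.vstack([cv2.resize(a,None,fx=1.5,fy=1.5),cv2.resize(b,(330,300))]))
```

```text
(no output)
```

View pics/crop1.png

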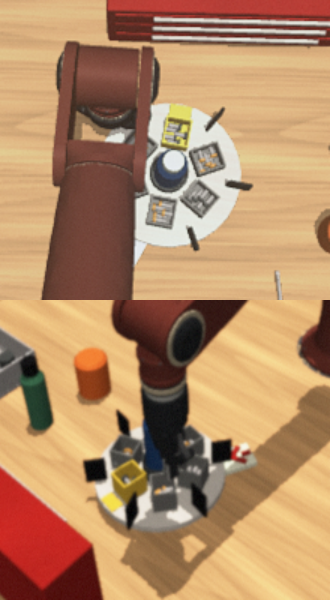

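View pics/scene1.png

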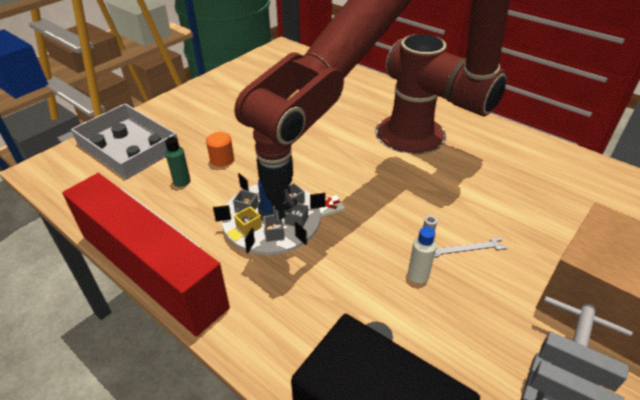

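The forearm is high and clear. The fingers are between the tabs at 21° (scene 250,240) and 81° (300,232). I'll descend to z of about 0.056, slightly farther outward.

Emit:
step_arm([
  [[-0.1,0.9,0,0,0,0,1],[0,0,-2,0,0,0,1],[0,0,-2,0,0,0,1],[0,0,-2,0,0,0,1],[0,0,-2,0,0,0,1]],
])

```text
time_s: 2.7
tcp_pos: [0.663, 0.0551, 0.0656]
orientation: [3.138, 0.002, 1.32]
wrist_force: [-0.2, -0.6, -0.2]
opening: 0.0001
```

```bash
cat > plan.py <<'E'
import sys
from h import *
c=np.array([.5935,-.0593])
p=manip.state()['tcp_pos'];w=p[:2]-c
a0=np.degrees(np.arctan2(w[1],w[0]))%360
print('now',p.round(4),np.hypot(*w).round(4),a0.round(1),manip.state()['wrist_force'].round(1))
E
cat > arc.py <<'E'
from plan import *
st,n=float(sys.argv[1]),int(sys.argv[2])
q=p[:2];
for i in range(n):
    t=np.radians(a0+st*(i+1));g=c+.128*np.array([np.cos(t),np.sin(t)])
    print(((g-q)*100).round(1),np.degrees(t).round(0));q=g
E
python3 arc.py 4 40
```

```text
now [0.663  0.0551 0.0656] 0.1339 58.7 [-0.2 -0.6 -0.2]
[-1.1 -0.1] 63.0
[-0.8  0.4] 67.0
[-0.8  0.3] 71.0
[-0.9  0.3] 75.0
[-0.9  0.2] 79.0
[-0.9  0.1] 83.0
[-0.9  0.1] 87.0
[-0.9  0. ] 91.0
[-0.9 -0. ] 95.0
[-0.9 -0.1] 99.0
[-0.9 -0.2] 103.0
[-0.9 -0.2] 107.0
[-0.8 -0.3] 111.0
[-0.8 -0.3] 115.0
[-0.8 -0.4] 119.0
[-0.8 -0.5] 123.0
[-0.7 -0.5] 127.0
[-0.7 -0.6] 131.0
[-0.7 -0.6] 135.0
[-0.6 -0.7] 139.0
[-0.6 -0.7] 143.0
[-0.5 -0.7] 147.0
[-0.5 -0.8] 151.0
[-0.4 -0.8] 155.0
[-0.4 -0.8] 159.0
[-0.3 -0.8] 163.0
[-0.2 -0.9] 167.0
[-0.2 -0.9] 171.0
[-0.1 -0.9] 175.0
[-0.1 -0.9] 179.0
[ 0.  -0.9] 183.0
[ 0.1 -0.9] 187.0
[ 0.1 -0.9] 191.0
[ 0.2 -0.9] 195.0
[ 0.3 -0.9] 199.0
[ 0.3 -0.8] 203.0
[ 0.4 -0.8] 207.0
[ 0.4 -0.8] 211.0
[ 0.5 -0.8] 215.0
[ 0.5 -0.7] 219.0
```

Emit:
step_arm([
  [[-0.6,0,-0.7,0,0,0,1],[-0.6,0.2,0,0,0,0,1],[-0.6,0.2,0,0,0,0,1],[-0.6,0.1,0,0,0,0,1],[-0.6,0.1,0,0,0,0,1]],
])

```text
time_s: 3.2
tcp_pos: [0.6321, 0.0639, 0.0621]
orientation: [3.134, 0.001, 1.322]
wrist_force: [0.6, -0.1, -0.3]
opening: -0.0002
```

```bash
python3 arc.py 4 5
```

```text
now [0.6321 0.0639 0.0621] 0.1291 72.6 [ 0.6 -0.1 -0.3]
[-0.9  0.1] 77.0
[-0.9  0.2] 81.0
[-0.9  0.1] 85.0
[-0.9  0.1] 89.0
[-0.9 -0. ] 93.0
```

Emit:
step_arm([
  [[-0.6,0.1,-0.4,0,0,0,1],[-0.7,0.1,0,0,0,0,1],[-0.8,0.1,0,0,0,0,1],[-0.8,0,0,0,0,0,1],[-0.8,0,0,0,0,0,1]],
])

```text
time_s: 3.7
tcp_pos: [0.5957, 0.0665, 0.0611]
orientation: [3.124, -0.0, 1.322]
wrist_force: [3.2, -2.2, -0.2]
opening: 0.0004
```

```bash
python3 arc.py 4 5
python3 - <<'E'
from h import *
snap('scene','scene2')
b=cv2.imread('pics/scene2.png')[130:280,190:370]
cv2.imwrite('pics/crop2.png',cv2.resize(b,None,fx=3,fy=3))
E
```

```text
now [0.5957 0.0665 0.0611] 0.1258 89.0 [ 3.2 -2.2 -0.2]
[-0.9  0.2] 93.0
[-0.9 -0.1] 97.0
[-0.9 -0.1] 101.0
[-0.9 -0.2] 105.0
[-0.9 -0.3] 109.0
```

View pics/crop2.png

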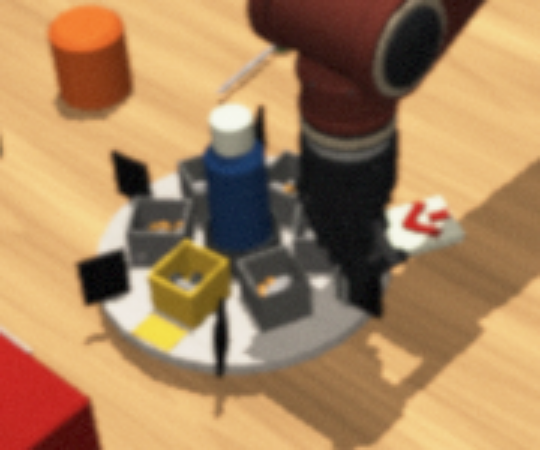

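The carousel is turning at about 3.5 N and the can is upright in the crop. I'll continue the arc.

Emit:
step_arm([
  [[-0.9,0.1,-0.1,0,0,0,1],[-0.9,0,0,0,0,0,1],[-0.9,-0.1,0,0,0,0,1],[-0.9,-0.2,0,0,0,0,1],[-0.9,-0.2,0,0,0,0,1]],
])

```text
time_s: 4.25
tcp_pos: [0.5477, 0.0622, 0.0611]
orientation: [3.122, -0.001, 1.322]
wrist_force: [3.7, -0.4, 0.0]
opening: -0.0001
```

```bash
python3 arc.py 4 5
```

```text
now [0.5477 0.0622 0.0611] 0.1299 110.7 [ 3.7 -0.4  0. ]
[-0.8 -0.5] 115.0
[-0.8 -0.4] 119.0
[-0.8 -0.5] 123.0
[-0.7 -0.5] 127.0
[-0.7 -0.6] 131.0
```

Emit:
step_arm([
  [[-0.8,-0.5,0,0,0,0,1],[-0.8,-0.4,0,0,0,0,1],[-0.8,-0.5,0,0,0,0,1],[-0.7,-0.5,0,0,0,0,1],[-0.7,-0.6,0,0,0,0,1]],
])

```text
time_s: 4.75
tcp_pos: [0.506, 0.0362, 0.0614]
orientation: [3.122, -0.003, 1.322]
wrist_force: [3.3, 1.1, -0.1]
opening: 0.0002
```

```bash
python3 arc.py 4 5
```

```text
now [0.506  0.0362 0.0614] 0.1295 132.5 [ 3.3  1.1 -0.1]
[-0.5 -0.7] 136.0
[-0.6 -0.7] 140.0
[-0.5 -0.7] 144.0
[-0.5 -0.7] 148.0
[-0.4 -0.8] 152.0
```

Emit:
step_arm([
  [[-0.5,-0.7,0,0,0,0,1],[-0.6,-0.7,0,0,0,0,1],[-0.5,-0.7,0,0,0,0,1],[-0.5,-0.7,0,0,0,0,1],[-0.4,-0.8,0,0,0,0,1]],
])

```text
time_s: 5.25
tcp_pos: [0.4779, -0.0021, 0.0611]
orientation: [3.124, -0.004, 1.321]
wrist_force: [2.2, 1.6, -0.1]
opening: -0.0001
```

```bash
python3 arc.py 4 5
```

```text
now [ 0.4779 -0.0021  0.0611] 0.129 153.7 [ 2.2  1.6 -0.1]
[-0.3 -0.9] 158.0
[-0.3 -0.8] 162.0
[-0.3 -0.9] 166.0
[-0.2 -0.9] 170.0
[-0.1 -0.9] 174.0
```

Emit:
step_arm([
  [[-0.3,-0.9,0,0,0,0,1],[-0.3,-0.8,0,0,0,0,1],[-0.3,-0.9,0,0,0,0,1],[-0.2,-0.9,0,0,0,0,1],[-0.1,-0.9,0,0,0,0,1]],
])

```text
time_s: 5.75
tcp_pos: [0.4633, -0.0491, 0.0603]
orientation: [3.127, -0.006, 1.321]
wrist_force: [2.0, 2.0, -0.1]
opening: 0.0003
```

```bash
python3 arc.py 4 5
```

```text
now [ 0.4633 -0.0491  0.0603] 0.1306 175.5 [ 2.   2.  -0.1]
[ 0.2 -0.9] 180.0
[ 0.  -0.9] 184.0
[ 0.1 -0.9] 188.0
[ 0.1 -0.9] 192.0
[ 0.2 -0.9] 196.0
```

Emit:
step_arm([
  [[0.2,-0.9,0,0,0,0,1],[0,-0.9,0,0,0,0,1],[0.1,-0.9,0,0,0,0,1],[0.1,-0.9,0,0,0,0,1],[0.2,-0.9,0,0,0,0,1]],
])

```text
time_s: 6.25
tcp_pos: [0.4679, -0.0976, 0.0591]
orientation: [3.132, -0.007, 1.321]
wrist_force: [0.4, 3.1, -0.1]
opening: -0.0004
```

```bash
python3 arc.py 4 5
python3 - <<'E'
from h import *
snap('scene','scene3');snap('top','top3')
b=cv2.imread('pics/scene3.png')[130:280,190:370]
a=cv2.imread('pics/top3.png')[100:280,260:440]
cv2.imwrite('pics/crop3.png',np.hstack([cv2.resize(b,(420,420)),cv2.resize(a,(380,420))]))
E
```

```text
now [ 0.4679 -0.0976  0.0591] 0.1313 197.0 [ 0.4  3.1 -0.1]
[ 0.6 -0.7] 201.0
[ 0.3 -0.8] 205.0
[ 0.4 -0.8] 209.0
[ 0.5 -0.8] 213.0
[ 0.5 -0.7] 217.0
```

View pics/crop3.png

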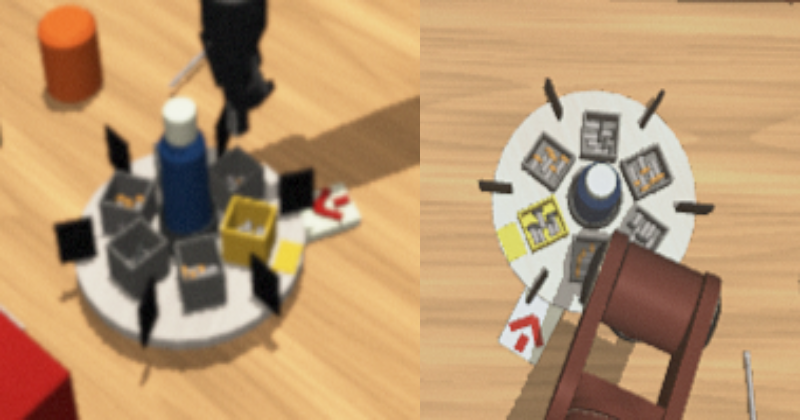

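The yellow patch is visible in the top view at about (303,204). The can is upright. Next I'll measure the remaining angle.

```bash
cat > mark.py <<'E'
from plan import *
def mark(f):
    im=cv2.imread(f'pics/{f}.png');h=cv2.cvtColor(im,cv2.COLOR_BGR2HSV)
    m=cv2.inRange(h,(24,130,150),(34,255,255)); pts=[]
    for v,u in zip(*np.nonzero(m)):
        w=pix2w(f,u,v,.037)[:2]-c
        if .105<np.hypot(*w)<.126: pts.append(w)
    pts=np.array(pts);w=pts.mean(0);return len(pts),np.hypot(*w),np.degrees(np.arctan2(w[1],w[0]))%360
E
python3 - <<'E'
from mark import *
print(mark('top0'),mark('top3'))
E
```

```text
now [ 0.4681 -0.0986  0.0594] 0.1314 197.4 [-0.7  0.1 -0.6]
(103, np.float64(0.11455522216838243), np.float64(351.39055720051687)) (107, np.float64(0.11499506385095754), np.float64(115.58946117235504))
```

Emit:
step_arm([
  [[0.4,-0.7,0,0,0,0,1],[0.4,-0.8,0,0,0,0,1],[0.4,-0.8,0,0,0,0,1],[0.5,-0.8,0,0,0,0,1],[0.5,-0.7,0,0,0,0,1]],
])

```text
time_s: 6.85
tcp_pos: [0.4904, -0.138, 0.0584]
orientation: [3.135, -0.007, 1.321]
wrist_force: [-0.4, 3.3, 0.4]
opening: 0.0002
```

```bash
python3 arc.py 3 5
python3 - <<'E'
from mark import *
snap('top','top4'); print(mark('top4'))
E
```

```text
now [ 0.4904 -0.138   0.0584] 0.1297 217.4 [-0.4  3.3  0.4]
[ 0.6 -0.4] 220.0
[ 0.4 -0.5] 223.0
[ 0.5 -0.5] 226.0
[ 0.5 -0.4] 229.0
[ 0.5 -0.4] 232.0
now [ 0.4904 -0.138   0.0584] 0.1297 217.4 [-0.4  3.3  0.4]
(107, np.float64(0.1150802107657949), np.float64(134.0914469720649))
```

Emit:
step_arm([
  [[0.5,-0.5,0,0,0,0,1],[0.4,-0.5,0,0,0,0,1],[0.5,-0.5,0,0,0,0,1],[0.5,-0.4,0,0,0,0,1],[0.3,-0.2,0,0,0,0,1]],
])

```text
time_s: 7.4
tcp_pos: [0.5142, -0.1617, 0.058]
orientation: [3.137, -0.006, 1.321]
wrist_force: [-1.1, 1.2, 1.7]
opening: 0.0
```

```bash
python3 arc.py 1 5
python3 - <<'E'
from mark import *
snap('top','top5'); print(mark('top5'))
a=cv2.imread('pics/top5.png')[130:270,270:410]
cv2.imwrite('pics/crop5.png',cv2.resize(a,None,fx=4,fy=4,interpolation=cv2.INTER_CUBIC))
E
```

```text
now [ 0.5142 -0.1617  0.058 ] 0.1295 232.2 [-1.1  1.2  1.7]
[ 0.3 -0. ] 233.0
[ 0.2 -0.1] 234.0
[ 0.2 -0.1] 235.0
[ 0.2 -0.1] 236.0
[ 0.2 -0.1] 237.0
now [ 0.5142 -0.1617  0.058 ] 0.1295 232.2 [-1.1  1.2  1.7]
(101, np.float64(0.11513613772950111), np.float64(148.20919172679237))
```

View pics/crop5.png

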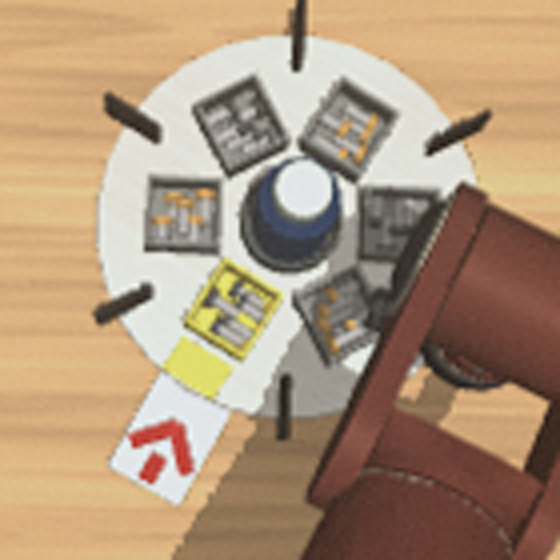

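The patch at about (200,368) is almost in line with the tongue, whose outer corners are near (110,466) and (180,505). I'll refine the front bearing from this crop.

Run:
```python
from mark import *
g=lambda u,v,z:cp('top5',u,v,z,270,130,4)[:2]
for p in[((110,466),(180,505)),((128,440),(186,472)),((160,376),(236,420))]:
    m=(g(*p[0],.012)+g(*p[1],.012))/2-c; print(m,np.hypot(*m),np.degrees(np.arctan2(m[1],m[0])))
L=g(*(160,376),.012)-g(110,466,.012); print('dirs',np.degrees(np.arctan2(-L[1],-L[0])))
L=g(*(225,420),.012)-g(180,505,.012); print('dirs',np.degrees(np.arctan2(-L[1],-L[0])))
a=g(165,421,.015)-c;print('arrow tip',np.degrees(np.arctan2(a[1],a[0])))
a=g(152,470,.015)-c;print('stem',np.degrees(np.arctan2(a[1],a[0])))
```

```text
now [ 0.5147 -0.1622  0.0582] 0.1296 232.5 [-1.8  0.4 -0.3]
[-0.17549765  0.09233644] 0.19830644088348776 152.24931956839654
[-0.15554765  0.08484501] 0.17718280779282208 151.3893010843975
[-0.11580203  0.05834929] 0.12967169885640117 153.25778680379065
dirs 152.60256700349723
dirs 153.55043474183125
arrow tip 148.76048090088585
stem 151.97130893139592
```

Emit:
step_arm([
  [[0.3,-0.2,0,0,0,0,1],[0.3,-0.2,0,0,0,0,1],[0.1,-0.1,0,0,0,0,1],[0,0,0,0,0,0,1],[0,0,0,0,0,0,1]],
])

```text
time_s: 7.95
tcp_pos: [0.522, -0.1674, 0.0579]
orientation: [3.137, -0.005, 1.321]
wrist_force: [-1.1, 1.9, -0.3]
opening: -0.0001
```

Run:
```python
from mark import *
snap('top','top6'); print(mark('top6'))
```

```text
now [ 0.522  -0.1674  0.0579] 0.1296 236.5 [-1.1  1.9 -0.3]
(108, np.float64(0.11494728471078139), np.float64(152.38624557816237))
```

The mark is at 152.4° against a target of about 152.5°. Now I'll back off along the arc and lift away.

Emit:
step_arm([
  [[-0.8,0.5,0,0,0,0,1],[-1,0.7,0,0,0,0,1],[0,0,1,0,0,0,1],[0,0,3,0,0,0,1],[0,0,3,0,0,0,1]],
])

```text
time_s: 8.5
tcp_pos: [0.4989, -0.1536, 0.1265]
orientation: [-3.14, -0.004, 1.321]
wrist_force: [-0.2, -0.5, -0.0]
opening: 0.0003
```

Emit:
step_arm([
  [[0,0,3,0,0,0,1],[0,0,3,0,0,0,1],[-2,-1,3,0,0,0,1],[-3,-2,1,0,0,0,1],[0,0,0,0,0,0,1]],
])

```text
time_s: 9.0
tcp_pos: [0.4494, -0.1853, 0.2417]
orientation: [3.125, 0.003, 1.324]
wrist_force: [1.7, 1.1, -0.7]
opening: -0.0001
```

Run:
```python
from mark import *
snap('top','top7'); print(mark('top7')); snap('scene','scene7')
```

```text
now [ 0.4494 -0.1853  0.2417] 0.1914 221.2 [ 1.7  1.1 -0.7]
(103, np.float64(0.11505757253758409), np.float64(152.46714522705548))
```

View pics/top7.png

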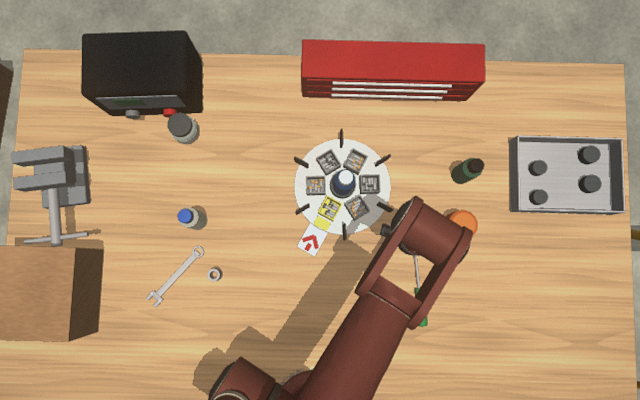

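View pics/scene7.png

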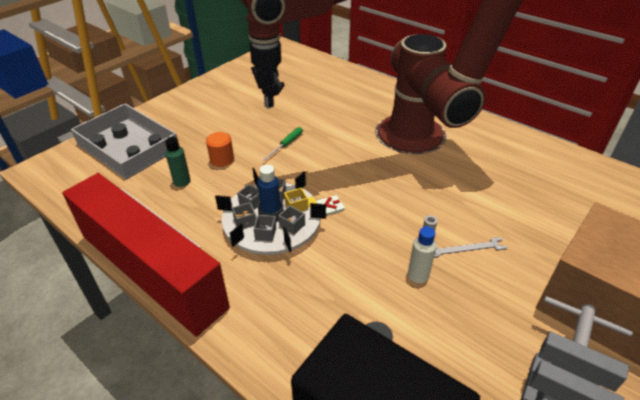

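The yellow patch (320,222) lines up with the arrow (311,241). The can is upright and the bystanders are where they started. The gripper is clear at z 0.24, so I'm handing in.

```bash
python3 -c "
from plant import manip
print(manip.sign_off())"
```

```text
the job is handed in; nothing more can be done
None
```

The carousel's yellow bin now faces the red arrow and the job is handed in; no verdict was reported. I turned the carousel about 161° anticlockwise in one near-side stroke, with the shut fingertips against a single rim tab at about 2–4 N. I then backed off and lifted clear.

**Alignment:** after the arm had left, the yellow mark measured 152.5° round the axis, against about 152.5° for the base's front. That puts it roughly 0–2 mm off the line, where 12 mm is allowed. My readings of the front ranged from 151.4° to 153.6°. A reading of the blurred arrow tip gave 148.8°, which I discounted; even that would be about 7 mm, still inside the limit.

**Rest of the scene:** in the last pictures the blue can stands upright in its cup and the bystanders look unmoved. The arm partly hid the filter and screwdriver from the top camera, but the scene view shows both in place. The gripper was clear at z = 0.24 m, and the clock was at about 9 s before hand-in.

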